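Clear the watchmaker's mat

TASK

Clear the work mat by sorting what lies loose on it: the watch movement goes in the middle of the round green dust base with the clear dome standing over it, the two empty watch cases go flat in the two-bay white tray, one in each bay (either way round), and the screwdriver goes flat in the long white tool tray. Lower each thing into its place and let it go there, never drop it or tip the dome over, and leave the lidded jar and the eyeglass where they stand.

Things in the scene. Friction and masses are not known exactly. Their poses are not given: they have to be found in the camera images.
- movement_mid (a point): Watch movement in its round steel holder: a disc 44 mm in diameter and 17 mm high (steel holder 11 mm high, brass movement 38 mm in diameter on top), 50 to 100 g, standing flat on the mat. This point is on its axis 8 mm above its underside; z is up. Grip it across the steel holder.
- dome_knob (a point): Clear dust dome, open below, standing on its rim: 80 mm outside and 75 mm inside diameter at the rim, dome top at 38 mm, with a round aluminium knob 20 mm in diameter from 40 to 54 mm above the rim; about 90 g. This point is the middle of the knob, on the axis, 47 mm above the rim; z is up. Lift it by the knob.
- case_large_mid (a point): Larger empty steel watch case: a ring 46 mm in diameter, 11 mm high, with two pairs of strap lugs along its own x axis (56 mm from lug tip to lug tip, lug pairs 30 mm wide), lying flat; 45 g. This point is the ring's centre, half-way up (5.5 mm). Grip the plain flanks, across its y axis.
- case_small_mid (a point): Smaller empty steel watch case: a ring 36 mm in diameter, 9 mm high, with two pairs of strap lugs along its own x axis (45 mm from lug tip to lug tip, lug pairs 25 mm wide), lying flat; 45 g. This point is the ring's centre, half-way up (4.5 mm). Grip the plain flanks, across its y axis.
- screwdriver_mid (a point): Watchmaker's screwdriver lying flat, 96 mm long along its x axis, blade towards +x: handle 9 mm thick from 48 mm behind to 16 mm ahead of this point, then a 3 mm blade; 30 g. This point is mid-length on its axis, 4.5 mm above the mat, on the handle. Grip it here across its y axis.
- dust_base: Round green dust base, fixed: a dish 108 mm in outside diameter with a flat floor 4 mm above the bench and a low lip 7 mm high; inside the lip it is about 98 mm across. Origin at the centre of its underside, on the bench.
- case_tray: White two-bay tray, fixed: 102 mm along its x, 153 mm along its y, walls 3 mm thick and 10 mm high, floor 3 mm above the bench. One wall across the middle (at y = 0) makes two bays, each 96 mm (x) by 72 mm (y) inside, centred at y = +37.5 and -37.5 mm. Origin at the centre of its underside.
- tool_tray: Long white tool tray without a dividing wall, fixed: 70 mm along its x, 146 mm along its y, walls 3 mm thick and 10 mm high, floor 3 mm above the bench (inside 64 by 140 mm). A tool lies in it along its y axis. Origin at the centre of its underside.
- jar: Bystander: small glass jar with a steel lid, 60 mm in diameter, 58 mm high, standing at the far edge of the work. Origin at the centre of its underside.
- loupe: Bystander: cream eyeglass (loupe), a hollow cone 35 mm across the foot and 28 mm high, standing nearer the robot than the work. Origin at the centre of its underside.

How it is judged:
By the outcome, as a careful person would: the job done as asked, in the order asked, and still so for the second after the job is handed in, with the robot touching nothing.
It also fails if it takes over 131 s, if anything falls off the work surface, if the arm or the gripper's body presses on something with over 40 N, if the wrist force passes 120 N, or if a joint passes its speed limit or range.

ROBOT

A 7-joint arm with a two-finger parallel gripper is mounted at the origin on the work surface. World frame = base frame: x ahead of the robot, y to its left, z up, the work surface at z = 0. Lengths are in m, angles in rad, forces in N, time in s.
With the tool pointing down it reaches from about 0.4 to 0.75 m from the base axis. Payload 19.5 kg.
Tool frame: the origin (TCP) lies where the fingers leave the gripper's body, on its centre line; the fingertips stand 73 mm ahead of it and the grasp point (between the pads) lies 54 mm ahead of it; z points along the fingers, y is the line along which they close (so a half turn about z gives the same grasp; the last joint's range is limited). The gripper opens to 85 mm and grips with 20 to 120 N. Pads are 22 mm wide; open, the fingers measure 114 mm over their backs; the gripper's body (76 mm by 85 mm) begins 54 mm behind the grasp point. The pads swing forward as they close: fully open they stand 13 mm farther back than shut.
Start: joints at [1.156, 0.707, -0.028, 1.485, 0.022, 0.951, -0.075], TCP at [0.209, -0.535, 0.304] pointing down, gripper open.
Joint ranges: [-2.71, 2.71], [-0.32, 2.16], [-1.57, 1.52], [0, 2.45], [-1.46, 4.6], [0, 2.02], [-2.83, 2.83]. Speed limits (rad/s): [1.89, 1.89, 2.57, 2.57, 3.01, 3.01, 3.01].

INTERFACE

Orientations are given as a unit quaternion [w, x, y, z].
In Python, from bench import readout, get_image, camera_model, workorder, silhouettes gives the robot as it stands.
- The arm moves only by the shell command python3 -m handwheel 'ROWS' [FORCE]. ROWS is JSON, a list of rows, each an object with "hand": the closure, from 0 (fully open) to 1 (shut); "linear": the shift along the world's x, y, z as a fraction of full scale, a list of three; "turn": the turn about the world's z as a fraction of full scale. In form: [{"hand": hand, "linear": [tx, ty, tz], "turn": turn}, ...]. A call has 1 to 8 rows; each row shifts and turns the commanded pose from where the row before left it; what a row does not reach is not made up. Full scale, the value 1, is 1000 mm for a shift and 90 degrees for a turn. A row lasts 1/12 s, in which the tool goes at most 41.7 mm and 7.16 degrees, less where a joint would pass 70% of its speed; a pose out of reach is approached as far as the arm can. A call with a number of a shift or a turn outside -1 to 1 is refused whole. A call with a gripper value outside its range is refused whole. The fingers move at their own pace and stop on an object; FORCE is the grip in N (left out, the last holds). Time passes only in rows, so rows that do not move let the fingers close. It gives the time, the measured TCP pose, the force, the opening and the grip force at its end, in the units of the state.
- readout.get_obs(): the state, without advancing time (a new reading comes with each control period).
- get_image(name): name is "scene" or "top" or "wrist"; returns (picture, depth): 480x640x3 uint8, red, green, blue; 480x640 float32, m along the optical axis (not along the pixel's ray), 0 where there is no reading.
- camera_model(name): a dict with "fx", "fy", "cx", "cy" (pixels), "cam_to_world" (4x4, takes a point from camera to world coordinates). Camera axes: x right, y down, z forward; pixel columns grow to the right and rows downward; lengths in m; the calibration is good to about 2 mm. A picture is of the moment at which its call begins: read the wrist's pose just before it. camera_model takes no time and is no camera call; for the wrist camera it gives the pose at the moment of the call.
- workorder.finish_job(): hands the job in; it is judged then, once.
Trained networks look in the newest picture that a camera, given by its name, has taken for a name from the list of things; names that differ only in an ending like _2 or _b are one class to them, and where a whole thing is asked for, a point or a joint stands for the part that bears it (a point fixed in the world has none). Each returns a list of dicts, best first, with "conf" (0 to 1); they miss things now and then, are a little off and sometimes report something else, mostly with a low value. They report only what shows in the picture. A call takes as long as a camera call.
- silhouettes(camera, target): "region" (480x640 bool, what is visible of it) and "point" ([row, column] in pixels, amid what is visible of it).
The state is a dict: "time": time; "joints": joint angles; "qvel": joint speeds; "effort": joint torques, N m; "tcp_pos": TCP position; "tcp_rot": TCP orientation; "contact_force": force on the tool from outside, world axes, zero at the start; "wrist_torque": the same for the moment, N m; "gripper_width": finger opening in m; "grip_force": force on a finger pad.
Only numpy, scipy, OpenCV 4.12 (cv2) and the standard library are available. Lean on these libraries where they do the work, as an engineer would, in place of code of your own. Each camera call takes 0.05 s, during which the arm holds its last target. There are 200 camera calls.

## Working session

There is one attempt and no reset: what is moved stays moved. The work goes in short steps, Python scripts to look and compute and a shell command to move; the robot and the scene stay as the last step left them, time stands still between calls to the robot, and variables do not carry over. Pictures are saved under pics/ and viewed, at most 14 in all, crops included, and the job is handed in when it is done.

```bash
mkdir -p pics; ls; cat > h.py <<'E'
import numpy as np, cv2
from bench import readout, get_image, camera_model, workorder, silhouettes
def save(n,im): cv2.imwrite('pics/'+n,im[:,:,::-1])
def pts(cam,dep,mask):
    m=camera_model(cam); T=np.array(m['cam_to_world'])
    r,c=np.nonzero(mask&(dep>0)); z=dep[r,c]
    p=np.stack([(c-m['cx'])/m['fx']*z,(r-m['cy'])/m['fy']*z,z],1)
    return p@T[:3,:3].T+T[:3,3]
def at(cam,row,col,z):
    m=camera_model(cam); T=np.array(m['cam_to_world'])
    d=T[:3,:3]@np.array([(col-m['cx'])/m['fx'],(row-m['cy'])/m['fy'],1]); o=T[:3,3]
    return o+d*(z-o[2])/d[2]
E
python3 - <<'E'
from h import *
o=readout.get_obs(); print({k:np.round(v,3) for k,v in o.items()})
im,d=get_image('top'); save('top0.png',im); np.save('top0.npy',d)
print(np.round(camera_model('top')['cam_to_world'],3),camera_model('top')['fx'])
for n in 'movement_mid dome_knob case_large_mid case_small_mid screwdriver_mid dust_base case_tray tool_tray jar loupe'.split():
    for s in silhouettes('top',n)[:2]:
        r=s['region']; P=pts('top',d,r)
        if len(P)<5: print(n,s['conf'],s['point'],'few');continue
        z=np.percentile(P[:,2],95); 
        (cx,cy),(w,h),a=cv2.minAreaRect(P[:,:2].astype(np.float32)*1000)
        print(n,round(s['conf'],2),np.round(s['point']),len(P),'z%.3f'%z,'med',np.round(np.median(P,0),3),'rect %.0f %.0f %.0fx%.0f a%.0f'%(cx,cy,w,h,a))
E
```

```text
pics
{'time': np.float64(0.0), 'joints': array([ 1.156,  0.707, -0.028,  1.485,  0.022,  0.951, -0.076]), 'qvel': array([ 0.001,  0.   ,  0.001, -0.001, -0.001, -0.   , -0.   ]), 'effort': array([-1.0000e-03, -8.8321e+01,  1.2340e+00, -2.3617e+01,  1.7000e-02,
        7.0000e-03,  0.0000e+00]), 'tcp_pos': array([ 0.209, -0.535,  0.303]), 'tcp_rot': array([-0.001,  0.983,  0.185, -0.   ]), 'contact_force': array([-0.396,  0.245, -0.51 ]), 'wrist_torque': array([-0.035,  0.016,  0.031]), 'grip_force': np.float64(0.0), 'gripper_width': np.float64(0.086)}
[[-0.02  -0.993  0.114  0.418]
 [-1.     0.019 -0.013  0.003]
 [ 0.011 -0.115 -0.993  1.179]
 [ 0.     0.     0.     1.   ]] 482.5741132569981
movement_mid 0.62 [194. 390.] 263 z0.018 med [ 0.66  -0.212  0.014] rect 661 -213 44x43 a87
dome_knob 0.56 [270. 303.] 821 z0.053 med [0.48  0.019 0.034] rect 482 18 74x75 a89
case_large_mid 0.49 [283. 382.] 7 z0.013 med [ 0.437 -0.18   0.008] rect 438 -179 7x3 a4
screwdriver_mid 0.66 [280. 231.] 105 z0.012 med [0.463 0.189 0.008] rect 464 190 12x63 a37
dust_base 0.77 [206. 309.] 1430 z0.009 med [ 0.633 -0.013  0.004] rect 633 -13 104x103 a88
dust_base 0.67 [272. 370.] 15 z0.012 med [ 0.469 -0.151  0.007] rect 453 -163 45x27 a15
case_tray 0.81 [278. 147.] 2697 z0.010 med [0.471 0.392 0.004] rect 471 394 105x160 a7
tool_tray 0.97 [273. 458.] 1764 z0.010 med [ 0.465 -0.371  0.003] rect 463 -372 74x148 a15
jar 0.63 [158. 258.] 551 z0.061 med [0.742 0.112 0.057] rect 751 112 60x63 a40
loupe 0.49 [320. 274.] 158 z0.028 med [0.36  0.082 0.014] rect 360 82 32x31 a86
loupe 0.39 [207. 222.] 104 z0.011 med [0.63  0.211 0.008] rect 629 213 36x40 a59
```

View pics/top0.png

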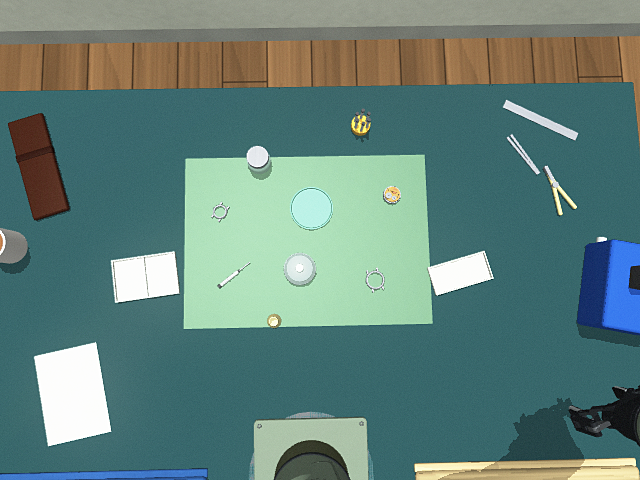

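The top view shows the movement at about (col 392, row 195), the large case at (375, 280), the small case at (221, 212), the screwdriver at (235, 275), the dome at (300, 269) and the green base at (312, 209). The two-bay tray is at left (145, 277) and the tool tray at right (460, 273). I'll go to the movement first.

```bash
python3 -m handwheel '[{"hand":0,"linear":[0.032,0.023,0],"turn":0},{"hand":0,"linear":[0.032,0.023,0],"turn":0},{"hand":0,"linear":[0.032,0.023,0],"turn":0},{"hand":0,"linear":[0.032,0.023,0],"turn":0},{"hand":0,"linear":[0.032,0.023,0],"turn":0},{"hand":0,"linear":[0.032,0.023,0],"turn":0},{"hand":0,"linear":[0.032,0.023,0],"turn":0}]' 40
python3 -m handwheel '[{"hand":0,"linear":[0.032,0.023,0],"turn":0},{"hand":0,"linear":[0.032,0.023,0],"turn":0},{"hand":0,"linear":[0.032,0.023,0],"turn":0},{"hand":0,"linear":[0.032,0.023,0],"turn":0},{"hand":0,"linear":[0.032,0.023,0],"turn":0},{"hand":0,"linear":[0.032,0.023,0],"turn":0},{"hand":0,"linear":[0,0,0],"turn":0},{"hand":0,"linear":[0,0,0],"turn":0}]'
cat >> h.py <<'E'
def look(n,pic=None,cam='wrist'):
    o=readout.get_obs(); q=o['tcp_rot']; print('tcp',np.round(o['tcp_pos'],4),'yawx',round(np.degrees(2*np.arctan2(q[2],q[1])),1),'t',round(o['time'],1),'j7',round(o['joints'][6],2))
    im,d=get_image(cam)
    if pic: save(pic,im)
    out=[]
    for s in silhouettes(cam,n)[:2]:
        P=pts(cam,d,s['region'])
        if len(P)<5: print('few',s['point'],s['conf']);continue
        (cx,cy),(w,h),a=cv2.minAreaRect(P[:,:2].astype(np.float32)*1000)
        print(n,round(s['conf'],2),np.round(s['point']),len(P),'z%.3f'%np.percentile(P[:,2],95),'med',np.round(np.median(P,0),4),'rect %.1f %.1f %.0fx%.0f a%.0f'%(cx,cy,w,h,a)); out.append((s,P))
    return im,d,out
E
python3 - <<'E'
from h import *
print(np.round(camera_model('wrist')['cam_to_world'],3))
look('movement_mid','w1.png')
E
```

```text
time: 1.13
tcp_pos: [0.4348, -0.3731, 0.304]
tcp_rot: [0.0, 0.983, 0.185, 0.0]
contact_force: [0.1, -0.5, -0.0]
gripper_width: 0.0853
grip_force: 0.0
time: 1.8
tcp_pos: [0.6266, -0.2346, 0.303]
tcp_rot: [-0.0, 0.982, 0.187, -0.0]
contact_force: [-0.5, -1.5, 0.3]
gripper_width: 0.0857
grip_force: 0.0
[[ 0.367 -0.882 -0.294  0.702]
 [-0.93  -0.349 -0.116 -0.205]
 [-0.001  0.316 -0.949  0.373]
 [ 0.     0.     0.     1.   ]]
tcp [ 0.6266 -0.2346  0.303 ] yawx 21.5 t 1.8 j7 -0.85
movement_mid 0.65 [162. 312.] 1542 z0.018 med [ 0.6621 -0.2158  0.0157] rect 660.7 -216.1 45x44 a20
```

View pics/w1.png

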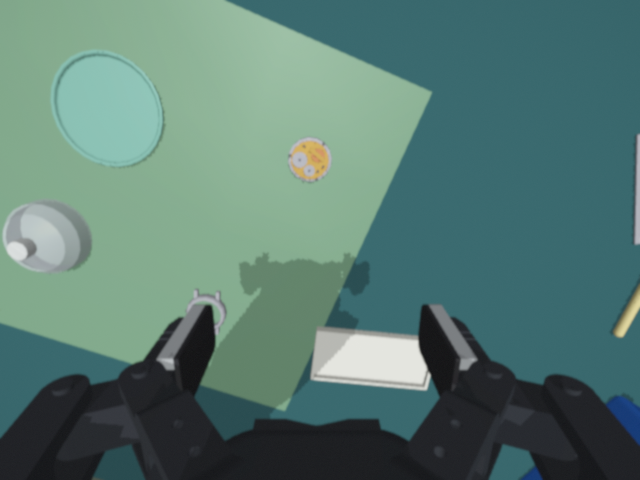

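The movement shows at (310, 160) and the base at (107, 108), which agrees with the top view to about 2 mm. I'll measure the base and dome from here, then descend over the movement.

```bash
python3 - <<'E'
from h import *
for n in ['dust_base','dome_knob','case_large_mid','tool_tray']: look(n)
E
python3 -m handwheel '[{"hand":0.3,"linear":[0.0345,0.019,0],"turn":0},{"hand":0.3,"linear":[0,0,-0.04],"turn":0},{"hand":0.3,"linear":[0,0,-0.04],"turn":0},{"hand":0.3,"linear":[0,0,-0.04],"turn":0},{"hand":0.3,"linear":[0,0,-0.04],"turn":0},{"hand":0.3,"linear":[0,0,-0.02],"turn":0},{"hand":0.3,"linear":[0,0,-0.02],"turn":0},{"hand":0.3,"linear":[0,0,0],"turn":0}]'
python3 - <<'E'
from h import *
look('movement_mid','w2.png')
E
```

```text
tcp [ 0.625  -0.237   0.3038] yawx 21.3 t 1.9 j7 -0.85
dust_base 0.6 [104. 101.] 10190 z0.008 med [ 0.6358 -0.0115  0.0046] rect 633.6 -12.4 107x110 a17
tcp [ 0.6248 -0.2375  0.3042] yawx 21.3 t 2.0 j7 -0.85
dome_knob 0.67 [233.  46.] 5224 z0.053 med [0.4959 0.0075 0.0321] rect 474.5 24.9 78x105 a53
tcp [ 0.6249 -0.2373  0.3042] yawx 21.3 t 2.1 j7 -0.85
case_large_mid 0.69 [302. 209.] 464 z0.012 med [ 0.4704 -0.1647  0.009 ] rect 529.0 -174.2 46x180 a82
tcp [ 0.6251 -0.237   0.3041] yawx 21.3 t 2.2 j7 -0.85
tool_tray 0.93 [354. 366.] 5850 z0.010 med [ 0.4638 -0.3671  0.0029] rect 463.2 -372.5 79x146 a16
time: 2.97
tcp_pos: [0.6584, -0.217, 0.0999]
tcp_rot: [-0.001, 0.983, 0.185, -0.002]
contact_force: [-1.1, 0.2, -0.6]
gripper_width: 0.06
grip_force: 0.0
tcp [ 0.6584 -0.217   0.0999] yawx 21.4 t 3.0 j7 -0.89
movement_mid 0.81 [278. 311.] 5951 z0.022 med [ 0.6686 -0.2126  0.0195] rect 664.7 -214.4 45x44 a76
```

View pics/w2.png

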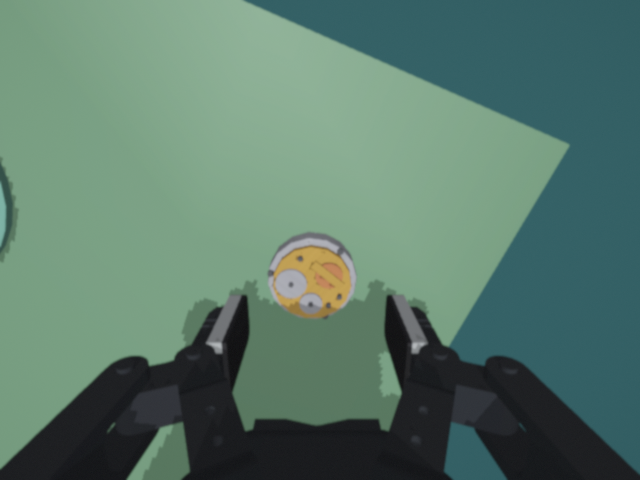

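The movement sits at (312, 278), centred between the fingertips (cols 235 and 398). I'll descend gently and feel for the mat.

```bash
python3 -m handwheel '[{"hand":0.35,"linear":[0.0035,0.002,-0.015],"turn":0},{"hand":0.35,"linear":[0,0,-0.009],"turn":0},{"hand":0.35,"linear":[0,0,0],"turn":0},{"hand":0.35,"linear":[0,0,0],"turn":0}]'
python3 -m handwheel '[{"hand":0.35,"linear":[0,0,-0.002],"turn":0},{"hand":0.35,"linear":[0,0,-0.002],"turn":0},{"hand":0.35,"linear":[0,0,0],"turn":0}]'
```

```text
time: 3.4
tcp_pos: [0.6634, -0.2157, 0.0806]
tcp_rot: [0.0, 0.983, 0.185, 0.0]
contact_force: [0.2, 0.3, 0.2]
gripper_width: 0.0556
grip_force: 0.0
time: 3.65
tcp_pos: [0.6634, -0.2155, 0.076]
tcp_rot: [-0.0, 0.983, 0.185, 0.0]
contact_force: [0.0, -0.1, -0.0]
gripper_width: 0.0553
grip_force: 0.0
```

```bash
python3 -m handwheel '[{"hand":0.35,"linear":[0,0,-0.002],"turn":0},{"hand":0.35,"linear":[0,0,-0.001],"turn":0},{"hand":0.35,"linear":[0,0,0],"turn":0},{"hand":0.35,"linear":[0,0,0],"turn":0}]'
python3 -m handwheel '[{"hand":0.35,"linear":[0,0,-0.001],"turn":0},{"hand":0.35,"linear":[0,0,0],"turn":0},{"hand":0.35,"linear":[0,0,0],"turn":0}]'
```

```text
time: 3.98
tcp_pos: [0.6634, -0.2155, 0.0728]
tcp_rot: [-0.0, 0.983, 0.185, -0.0]
contact_force: [0.0, 0.2, -0.3]
gripper_width: 0.0554
grip_force: 0.0
time: 4.23
tcp_pos: [0.6634, -0.2155, 0.0718]
tcp_rot: [-0.0, 0.983, 0.185, -0.0]
contact_force: [-0.6, 0.1, 0.0]
gripper_width: 0.0554
grip_force: 0.0
```

```bash
python3 -m handwheel '[{"hand":0.6,"linear":[0,0,0],"turn":0},{"hand":0.6,"linear":[0,0,0],"turn":0},{"hand":0.6,"linear":[0,0,0],"turn":0},{"hand":0.6,"linear":[0,0,0],"turn":0},{"hand":0.6,"linear":[0,0,0],"turn":0}]' 40
python3 -m handwheel '[{"hand":0.6,"linear":[0,0,0.01],"turn":0},{"hand":0.6,"linear":[0,0,0.03],"turn":0},{"hand":0.6,"linear":[0,0,0.04],"turn":0},{"hand":0.6,"linear":[0,0,0],"turn":0},{"hand":0.6,"linear":[0,0,0],"turn":0}]'
```

```text
time: 4.65
tcp_pos: [0.6635, -0.2155, 0.0722]
tcp_rot: [0.0, 0.983, 0.185, 0.0]
contact_force: [-1.4, -0.1, 5.6]
gripper_width: 0.042
grip_force: 40.1
time: 5.07
tcp_pos: [0.6642, -0.2158, 0.1547]
tcp_rot: [0.001, 0.983, 0.185, 0.002]
contact_force: [-0.2, 0.5, -1.4]
gripper_width: 0.042
grip_force: 40.8
```

```bash
python3 -m handwheel '[{"hand":0.6,"linear":[-0.006,0.04,0],"turn":0},{"hand":0.6,"linear":[-0.006,0.04,0],"turn":0},{"hand":0.6,"linear":[-0.006,0.04,0],"turn":0},{"hand":0.6,"linear":[-0.006,0.04,0],"turn":0},{"hand":0.6,"linear":[-0.006,0.04,0],"turn":0},{"hand":0.6,"linear":[0,0.003,0],"turn":0},{"hand":0.6,"linear":[0,0,0],"turn":0},{"hand":0.6,"linear":[0,0,0],"turn":0}]'
python3 - <<'E'
from h import *
im,d,_=look('dust_base','w3.png'); look('movement_mid')
E
```

```text
time: 5.73
tcp_pos: [0.6333, -0.0129, 0.1515]
tcp_rot: [0.0, 0.983, 0.185, -0.0]
contact_force: [0.7, -0.1, -1.8]
gripper_width: 0.0416
grip_force: 40.9
tcp [ 0.6333 -0.0129  0.1515] yawx 21.4 t 5.7 j7 -1.15
dust_base 0.88 [230. 315.] 15424 z0.007 med [ 0.6457 -0.0062  0.0042] rect 643.1 -10.8 86x106 a20
dust_base 0.53 [449. 193.] 1460 z0.055 med [0.4914 0.0188 0.0477] rect 521.4 3.1 50x245 a86
tcp [ 0.6334 -0.014   0.1516] yawx 21.3 t 5.8 j7 -1.15
movement_mid 0.94 [316. 316.] 7958 z0.097 med [ 0.6384 -0.0124  0.0945] rect 600.0 -18.2 112x46 a6
```

View pics/w3.png

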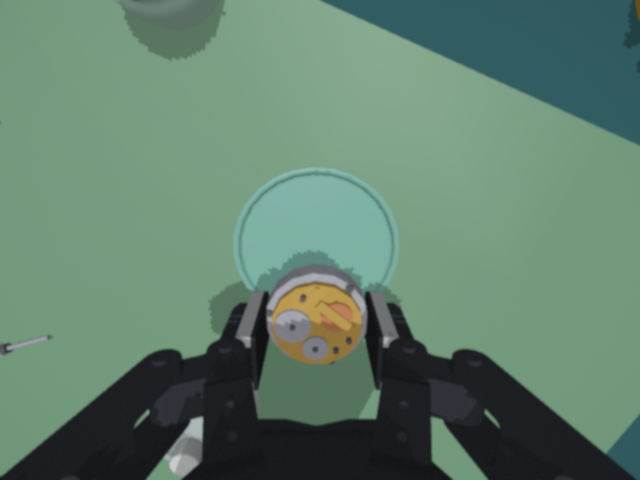

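The base (316, 240) and the held movement (317, 320) are in line across the fingers. The far-edge check puts the base centre at (0.633, -0.014), so I'll lower the movement there.

```bash
python3 -m handwheel '[{"hand":0.6,"linear":[0,0,-0.03],"turn":0},{"hand":0.6,"linear":[0,0,-0.03],"turn":0},{"hand":0.6,"linear":[0,0,-0.008],"turn":0},{"hand":0.6,"linear":[0,0,-0.004],"turn":0},{"hand":0.6,"linear":[0,0,-0.002],"turn":0},{"hand":0.6,"linear":[0,0,0],"turn":0},{"hand":0.6,"linear":[0,0,0],"turn":0}]'
python3 -m handwheel '[{"hand":0.6,"linear":[0,0,-0.001],"turn":0},{"hand":0.6,"linear":[0,0,0],"turn":0},{"hand":0.6,"linear":[0,0,0],"turn":0}]'
```

```text
time: 6.52
tcp_pos: [0.634, -0.0126, 0.0792]
tcp_rot: [0.0, 0.983, 0.185, 0.001]
contact_force: [0.6, 0.4, -0.6]
gripper_width: 0.0422
grip_force: 41.0
time: 6.77
tcp_pos: [0.6336, -0.0125, 0.0773]
tcp_rot: [0.0, 0.983, 0.185, 0.0]
contact_force: [-0.4, 0.8, -1.1]
gripper_width: 0.0421
grip_force: 41.0
```

```bash
python3 -m handwheel '[{"hand":0.6,"linear":[0,0,-0.001],"turn":0},{"hand":0.6,"linear":[0,0,0],"turn":0},{"hand":0.6,"linear":[0,0,0],"turn":0}]'
python3 -m handwheel '[{"hand":0.6,"linear":[0,0,-0.0005],"turn":0},{"hand":0.6,"linear":[0,0,0],"turn":0},{"hand":0.6,"linear":[0,0,0],"turn":0}]'
```

```text
time: 7.02
tcp_pos: [0.6336, -0.0125, 0.0762]
tcp_rot: [-0.0, 0.983, 0.185, 0.0]
contact_force: [-0.7, 0.0, 5.6]
gripper_width: 0.0422
grip_force: 41.6
time: 7.27
tcp_pos: [0.6336, -0.0125, 0.0762]
tcp_rot: [0.0, 0.983, 0.185, 0.0]
contact_force: [-3.6, 0.4, 14.0]
gripper_width: 0.042
grip_force: 42.4
```

```bash
python3 -m handwheel '[{"hand":0.42,"linear":[0,0,0.0005],"turn":0},{"hand":0.42,"linear":[0,0,0],"turn":0},{"hand":0.42,"linear":[0,0,0],"turn":0},{"hand":0.42,"linear":[0,0,0],"turn":0},{"hand":0.42,"linear":[0,0,0.03],"turn":0},{"hand":0.42,"linear":[0,0,0.04],"turn":0},{"hand":0.42,"linear":[0,0,0.04],"turn":0},{"hand":0.42,"linear":[0,0,0.04],"turn":0}]'
python3 -m handwheel '[{"hand":0.42,"linear":[-0.031,0.006,0.01],"turn":0},{"hand":0.42,"linear":[-0.031,0.006,0.01],"turn":0},{"hand":0.42,"linear":[-0.031,0.006,0],"turn":0},{"hand":0.42,"linear":[-0.031,0.006,0],"turn":0},{"hand":0.42,"linear":[-0.031,0.006,0],"turn":0},{"hand":0.42,"linear":[0,0,0],"turn":0},{"hand":0.42,"linear":[0,0,0],"turn":0}]'
python3 - <<'E'
from h import *
im,d,out=look('dome_knob','w4.png')
s,P=out[0]
K=P[P[:,2]>0.046]; (a,b),(w,h),_=cv2.minAreaRect(K[:,:2].astype(np.float32)*1000); print('knob',a,b,w,h,np.median(K,0))
im,d,out=look('movement_mid')
look('dust_base')
E
```

```text
time: 7.93
tcp_pos: [0.6331, -0.0125, 0.2276]
tcp_rot: [-0.0, 0.983, 0.185, -0.0]
contact_force: [0.7, 0.4, 0.1]
gripper_width: 0.0491
grip_force: 0.0
time: 8.52
tcp_pos: [0.4778, 0.0178, 0.2463]
tcp_rot: [-0.0, 0.983, 0.186, 0.0]
contact_force: [1.1, 0.1, 0.5]
gripper_width: 0.0493
grip_force: 0.0
tcp [0.4778 0.0178 0.2463] yawx 21.4 t 8.5 j7 -1.2
dome_knob 0.93 [206. 320.] 6490 z0.053 med [0.492  0.0207 0.0336] rect 486.3 17.6 79x77 a53
knob 485.4959411621094 17.935352325439453 18.892963409423828 18.734962463378906 [0.48625679 0.01828109 0.05356799]
tcp [0.4792 0.0174 0.246 ] yawx 21.4 t 8.6 j7 -1.2
movement_mid 0.93 [ 48. 425.] 3052 z0.021 med [ 0.6321 -0.0115  0.0188] rect 634.7 -12.7 46x43 a10
tcp [0.4792 0.0173 0.2457] yawx 21.3 t 8.7 j7 -1.2
dust_base 0.7 [ 49. 425.] 2967 z0.021 med [ 0.6316 -0.0114  0.0191] rect 632.7 -12.8 43x43 a39
dust_base 0.68 [ 78. 413.] 10963 z0.007 med [ 0.6253 -0.0191  0.0042] rect 624.2 -18.2 87x110 a21
```

View pics/w4.png

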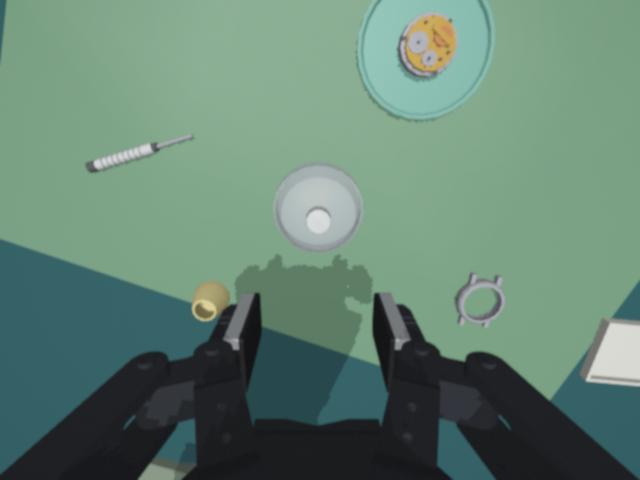

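The dome knob is at (318, 220), at (0.4855, 0.018) in the world, and the movement stands in the base at (430, 45).

```bash
python3 -m handwheel '[{"hand":0.42,"linear":[0.0065,0.0005,-0.03],"turn":0},{"hand":0.42,"linear":[0,0,-0.035],"turn":0},{"hand":0.42,"linear":[0,0,-0.035],"turn":0},{"hand":0.42,"linear":[0,0,-0.02],"turn":0},{"hand":0.42,"linear":[0,0,-0.008],"turn":0},{"hand":0.42,"linear":[0,0,0],"turn":0},{"hand":0.42,"linear":[0,0,0],"turn":0}]'
python3 - <<'E'
from h import *
im,d,out=look('dome_knob','w5.png')
E
```

```text
time: 9.4
tcp_pos: [0.4852, 0.0179, 0.1185]
tcp_rot: [-0.0, 0.983, 0.185, 0.0]
contact_force: [-0.1, 1.1, 0.3]
gripper_width: 0.0493
grip_force: 0.0
tcp [0.4852 0.0179 0.1185] yawx 21.3 t 9.4 j7 -1.18
dome_knob 0.68 [274. 316.] 16299 z0.055 med [0.4958 0.0228 0.035 ] rect 479.6 13.5 92x78 a34
```

View pics/w5.png

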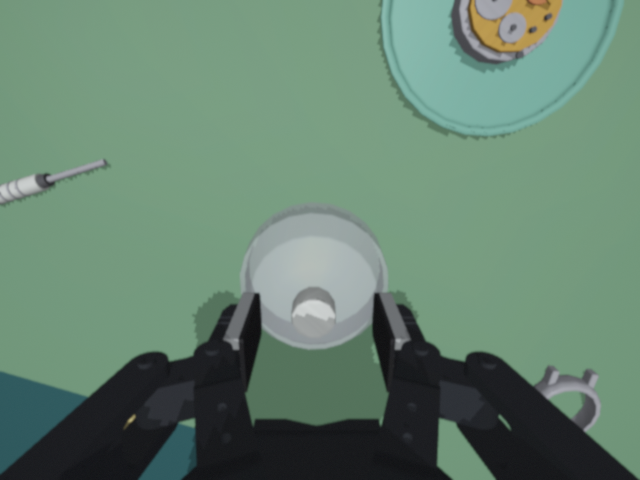

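The knob (315, 315) is centred between the pads, so I'll grip it.

```bash
python3 -m handwheel '[{"hand":0.9,"linear":[0,0,-0.002],"turn":0},{"hand":0.9,"linear":[0,0,0],"turn":0},{"hand":0.9,"linear":[0,0,0],"turn":0},{"hand":0.9,"linear":[0,0,0],"turn":0},{"hand":0.9,"linear":[0,0,0],"turn":0},{"hand":0.9,"linear":[0,0,0],"turn":0},{"hand":0.9,"linear":[0,0,0],"turn":0}]'
python3 -m handwheel '[{"hand":0.9,"linear":[0,0,0.005],"turn":0},{"hand":0.9,"linear":[0,0,0.03],"turn":0},{"hand":0.9,"linear":[0,0,0.03],"turn":0},{"hand":0.9,"linear":[0,0,0.03],"turn":0},{"hand":0.9,"linear":[0,0,0],"turn":0}]'
python3 -m handwheel '[{"hand":0.9,"linear":[0.03,-0.006,0],"turn":0},{"hand":0.9,"linear":[0.03,-0.006,0],"turn":0},{"hand":0.9,"linear":[0.03,-0.006,0],"turn":0},{"hand":0.9,"linear":[0.03,-0.006,0],"turn":0},{"hand":0.9,"linear":[0.028,-0.006,0],"turn":0},{"hand":0.9,"linear":[0,0,0],"turn":0},{"hand":0.9,"linear":[0,0,0],"turn":0}]'
python3 - <<'E'
from h import *
im,d,out=look('dome_knob','w6.png')
E
```

```text
time: 10.08
tcp_pos: [0.4852, 0.018, 0.1165]
tcp_rot: [-0.0, 0.983, 0.185, 0.0]
contact_force: [-1.6, 0.3, 9.4]
gripper_width: 0.0178
grip_force: 38.8
time: 10.5
tcp_pos: [0.486, 0.018, 0.2157]
tcp_rot: [0.0, 0.983, 0.185, 0.003]
contact_force: [0.1, 0.7, -0.0]
gripper_width: 0.0175
grip_force: 39.2
time: 11.08
tcp_pos: [0.6332, -0.0123, 0.2104]
tcp_rot: [-0.0, 0.983, 0.185, -0.0]
contact_force: [-1.2, -0.7, -0.7]
gripper_width: 0.0175
grip_force: 39.2
tcp [ 0.6332 -0.0123  0.2104] yawx 21.3 t 11.1 j7 -1.16
dome_knob 0.67 [267. 318.] 14135 z0.148 med [ 0.6466 -0.0074  0.1274] rect 596.6 -30.3 120x146 a86
```

View pics/w6.png

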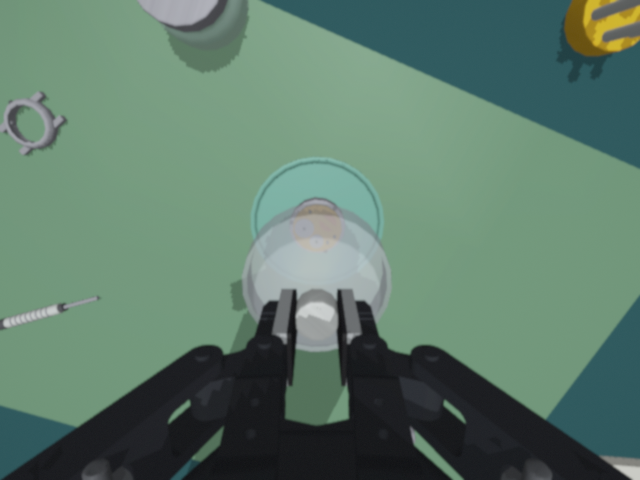

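The dome hangs level, with the movement and base right behind it in line (col 317). I'll lower it.

```bash
python3 -m handwheel '[{"hand":0.9,"linear":[0,0,-0.025],"turn":0},{"hand":0.9,"linear":[0,0,-0.025],"turn":0},{"hand":0.9,"linear":[0,0,-0.02],"turn":0},{"hand":0.9,"linear":[0,0,-0.01],"turn":0},{"hand":0.9,"linear":[0,0,-0.005],"turn":0},{"hand":0.9,"linear":[0,0,-0.002],"turn":0},{"hand":0.9,"linear":[0,0,0],"turn":0},{"hand":0.9,"linear":[0,0,0],"turn":0}]'
python3 -m handwheel '[{"hand":0.9,"linear":[0,0,-0.001],"turn":0},{"hand":0.9,"linear":[0,0,0],"turn":0},{"hand":0.9,"linear":[0,0,0],"turn":0}]'
```

```text
time: 11.85
tcp_pos: [0.6333, -0.012, 0.125]
tcp_rot: [0.0, 0.983, 0.185, 0.001]
contact_force: [-0.6, 0.1, -0.4]
gripper_width: 0.0182
grip_force: 39.2
time: 12.1
tcp_pos: [0.633, -0.012, 0.1232]
tcp_rot: [-0.0, 0.983, 0.185, 0.0]
contact_force: [0.1, 0.1, -0.7]
gripper_width: 0.0177
grip_force: 39.2
```

```bash
python3 -m handwheel '[{"hand":0.9,"linear":[0,0,-0.001],"turn":0},{"hand":0.9,"linear":[0,0,-0.001],"turn":0},{"hand":0.9,"linear":[0,0,0],"turn":0},{"hand":0.9,"linear":[0,0,0],"turn":0}]'
python3 -m handwheel '[{"hand":0.9,"linear":[0,0,-0.0007],"turn":0},{"hand":0.9,"linear":[0,0,0],"turn":0},{"hand":0.9,"linear":[0,0,0],"turn":0}]'
```

```text
time: 12.43
tcp_pos: [0.6329, -0.012, 0.1208]
tcp_rot: [-0.0, 0.983, 0.185, -0.0]
contact_force: [0.2, -0.1, -0.6]
gripper_width: 0.0177
grip_force: 39.3
time: 12.68
tcp_pos: [0.633, -0.012, 0.1206]
tcp_rot: [-0.0, 0.983, 0.185, 0.0]
contact_force: [-3.0, 0.8, 7.0]
gripper_width: 0.0179
grip_force: 40.1
```

```bash
python3 -m handwheel '[{"hand":0.5,"linear":[0,0,0],"turn":0},{"hand":0.5,"linear":[0,0,0],"turn":0},{"hand":0.5,"linear":[0,0,0],"turn":0},{"hand":0.5,"linear":[0,0,0],"turn":0},{"hand":0.5,"linear":[0,0,0.02],"turn":0},{"hand":0.5,"linear":[0,0,0.04],"turn":0},{"hand":0.5,"linear":[0,0,0.04],"turn":0},{"hand":0.5,"linear":[0,0,0.03],"turn":0}]'
python3 -m handwheel '[{"hand":0.2,"linear":[-0.028,-0.022,0],"turn":0},{"hand":0.2,"linear":[-0.028,-0.022,0],"turn":0},{"hand":0.2,"linear":[-0.028,-0.022,0],"turn":0},{"hand":0.2,"linear":[-0.028,-0.022,0],"turn":0},{"hand":0.2,"linear":[-0.028,-0.022,0],"turn":0},{"hand":0.2,"linear":[-0.028,-0.022,0],"turn":0},{"hand":0.2,"linear":[-0.028,-0.022,0],"turn":0},{"hand":0.2,"linear":[0,0,0],"turn":0}]'
cat > case.py <<'E'
from h import *; import sys
im,d,out=look(sys.argv[1],sys.argv[2])
m=out[0][0]['region'].astype(np.uint8)
n,l,st,c=cv2.connectedComponentsWithStats(m); k=1+np.argmax(st[1:,4]); mm=l==k
z=float(sys.argv[3])
r,cc=np.nonzero(mm); P=np.array([at('wrist',a,b,z)[:2] for a,b in zip(r,cc)])
(a,b),(w,h),ang=cv2.minAreaRect((P*1000).astype(np.float32)); print('plane rect',a,b,w,h,ang, 'mean',P.mean(0))
c0=P.mean(0); Q=P-c0; R=np.hypot(*Q.T)
far=Q[R>np.percentile(R,93)]; t=np.arctan2(far[:,1],far[:,0])
for off in (0,180): pass
w2,v=np.linalg.eigh(np.cov(Q.T)); print('pca axis deg',np.degrees(np.arctan2(v[1,1],v[0,1])), 'ratio',np.sqrt(w2[1]/w2[0]))
mean2=np.angle(np.exp(2j*t).mean())/2; print('tip axis deg',np.degrees(mean2), 'extent along',np.ptp(P@[np.cos(mean2),np.sin(mean2)]),'across',np.ptp(P@[-np.sin(mean2),np.cos(mean2)]))
u=np.array([np.cos(mean2),np.sin(mean2)]);vv=np.array([-u[1],u[0]])
ctr=u*((P@u).max()+(P@u).min())/2+vv*((P@vv).max()+(P@vv).min())/2; print('ctr',ctr)
E
python3 case.py case_large_mid w7.png 0.0055
```

```text
time: 13.35
tcp_pos: [0.6331, -0.012, 0.2532]
tcp_rot: [0.0, 0.983, 0.185, 0.001]
contact_force: [0.7, 0.0, 0.3]
gripper_width: 0.0429
grip_force: 0.0
time: 14.02
tcp_pos: [0.4325, -0.17, 0.2506]
tcp_rot: [0.001, 0.983, 0.182, -0.001]
contact_force: [-1.2, -1.1, -0.6]
gripper_width: 0.0685
grip_force: 0.0
tcp [ 0.4325 -0.17    0.2506] yawx 21.0 t 14.0 j7 -0.85
case_large_mid 0.93 [170. 326.] 1010 z0.012 med [ 0.4624 -0.1603  0.0101] rect 458.6 -159.8 55x46 a13
plane rect 458.498046875 -159.982666015625 55.26539611816406 45.914920806884766 12.532796859741211 mean [ 0.45977387 -0.1603811 ]
pca axis deg -161.86309347474653 ratio 1.222373520067052
tip axis deg 19.870963079347188 extent along 0.05703441707744483 across 0.045625642213609985
ctr [ 0.45786006 -0.16016983]
```

View pics/w7.png

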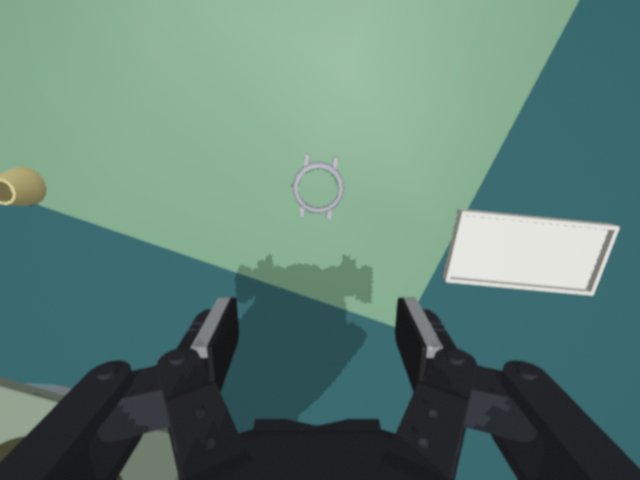

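The large case is at (319, 187): size 56 × 46 mm, centre (0.4585, -0.160), lug axis about 16°. I'll align to it and look again closer.

```bash
python3 -m handwheel '[{"hand":0.2,"linear":[0.026,0.01,-0.01],"turn":-0.055},{"hand":0.2,"linear":[0,0,-0.04],"turn":0},{"hand":0.2,"linear":[0,0,-0.04],"turn":0},{"hand":0.2,"linear":[0,0,-0.03],"turn":0},{"hand":0.2,"linear":[0,0,-0.01],"turn":0},{"hand":0.2,"linear":[0,0,0],"turn":0},{"hand":0.2,"linear":[0,0,0],"turn":0}]'
python3 case.py case_large_mid w8.png 0.0055
```

```text
time: 14.7
tcp_pos: [0.4635, -0.1558, 0.121]
tcp_rot: [0.0, 0.99, 0.143, 0.0]
contact_force: [0.1, -0.4, 0.9]
gripper_width: 0.069
grip_force: 0.0
tcp [ 0.4635 -0.1558  0.121 ] yawx 16.4 t 14.7 j7 -0.93
case_large_mid 0.62 [263. 319.] 2697 z0.013 med [ 0.4572 -0.1628  0.0101] rect 454.5 -163.7 55x46 a15
plane rect 453.9976501464844 -164.23526000976562 56.31361389160156 46.50273132324219 14.808506965637207 mean [ 0.4540951  -0.16383294]
pca axis deg -163.1208361680867 ratio 1.233241749786436
tip axis deg 16.70449997969003 extent along 0.05701948547557617 across 0.046498466462143784
ctr [ 0.45394464 -0.16418185]
```

View pics/w8.png

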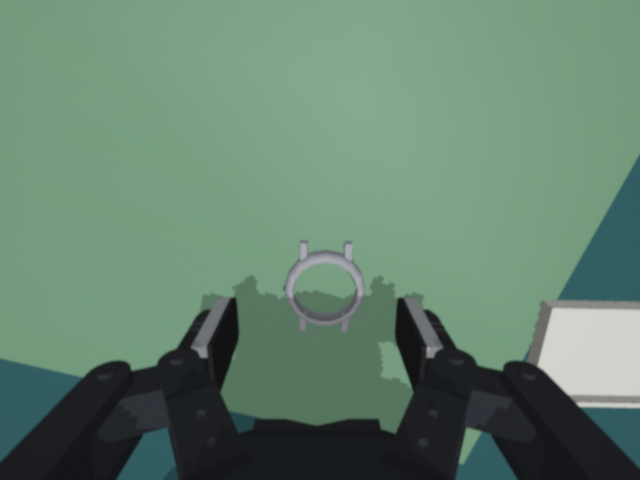

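The case (325, 287) is about 5 mm right of the finger centre and square to it. I'll correct and grip.

```bash
python3 -m handwheel '[{"hand":0.2,"linear":[-0.0095,-0.008,0],"turn":0},{"hand":0.25,"linear":[0,0,-0.03],"turn":0},{"hand":0.25,"linear":[0,0,-0.01],"turn":0},{"hand":0.25,"linear":[0,0,-0.005],"turn":0},{"hand":0.25,"linear":[0,0,-0.002],"turn":0},{"hand":0.25,"linear":[0,0,0],"turn":0},{"hand":0.25,"linear":[0,0,0],"turn":0}]'
python3 -m handwheel '[{"hand":0.6,"linear":[0,0,0],"turn":0},{"hand":0.6,"linear":[0,0,0],"turn":0},{"hand":0.6,"linear":[0,0,0],"turn":0},{"hand":0.6,"linear":[0,0,0],"turn":0},{"hand":0.6,"linear":[0,0,0],"turn":0},{"hand":0.6,"linear":[0,0,0],"turn":0}]'
```

```text
time: 15.38
tcp_pos: [0.4537, -0.164, 0.0739]
tcp_rot: [0.0, 0.99, 0.143, 0.0]
contact_force: [-0.1, 0.1, -0.3]
gripper_width: 0.0642
grip_force: 0.0
time: 15.88
tcp_pos: [0.4537, -0.164, 0.074]
tcp_rot: [0.0, 0.99, 0.143, 0.0]
contact_force: [-0.8, 2.1, 15.4]
gripper_width: 0.0407
grip_force: 38.8
```

```bash
python3 case.py case_large_mid w9.png 0.0055
```

```text
tcp [ 0.4537 -0.164   0.074 ] yawx 16.4 t 15.9 j7 -0.92
case_large_mid 0.84 [282. 312.] 4586 z0.012 med [ 0.4583 -0.1641  0.0087] rect 453.3 -164.7 57x41 a15Traceback (most recent call last):
  File "case.py", line 6, in <module>
    r,cc=np.nonzero(mm); P=np.array([at('wrist',a,b,z)[:2] for a,b in zip(r,cc)])
                                     ~~^^^^^^^^^^^^^^^
  File "h.py", line 10, in at
    m=camera_model(cam); T=np.array(m['cam_to_world'])
ValueError: time passes only in moves, steps and waits
```

View pics/w9.png

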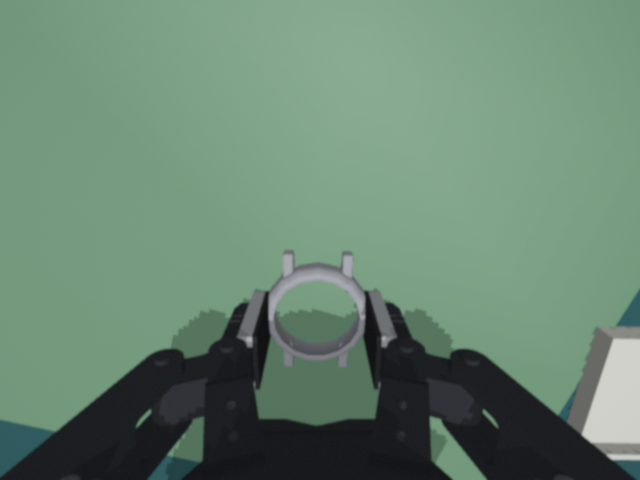

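The pads sit at the ring's sides but the opening reads 3 mm narrow with 15 N of up-force, so they are probably on the top edge. I'll re-grip 2 mm lower.

```bash
python3 -m handwheel '[{"hand":0.37,"linear":[0,0,0.001],"turn":0},{"hand":0.37,"linear":[0,0,0],"turn":0},{"hand":0.37,"linear":[0,0,0],"turn":0},{"hand":0.37,"linear":[0,0,-0.0015],"turn":0},{"hand":0.37,"linear":[0,0,-0.0015],"turn":0},{"hand":0.37,"linear":[0,0,0],"turn":0},{"hand":0.37,"linear":[0,0,0],"turn":0}]'
python3 -m handwheel '[{"hand":0.6,"linear":[0,0,0],"turn":0},{"hand":0.6,"linear":[0,0,0],"turn":0},{"hand":0.6,"linear":[0,0,0],"turn":0},{"hand":0.6,"linear":[0,0,0],"turn":0},{"hand":0.6,"linear":[0,0,0],"turn":0},{"hand":0.6,"linear":[0,0,0],"turn":0}]' 30
```

```text
time: 16.57
tcp_pos: [0.4533, -0.164, 0.071]
tcp_rot: [-0.0, 0.99, 0.143, -0.0]
contact_force: [0.3, -0.1, 0.1]
gripper_width: 0.0538
grip_force: 0.0
time: 17.07
tcp_pos: [0.4534, -0.164, 0.0714]
tcp_rot: [-0.0, 0.99, 0.143, 0.0]
contact_force: [-1.3, 1.1, 8.0]
gripper_width: 0.0421
grip_force: 29.5
```

```bash
python3 -m handwheel '[{"hand":0.6,"linear":[0,0,0.01],"turn":0},{"hand":0.6,"linear":[0,0,0.02],"turn":0},{"hand":0.6,"linear":[0,0,0],"turn":0},{"hand":0.6,"linear":[0,0,0],"turn":0}]'
python3 - <<'E'
from h import *
im,d,out=look('case_large_mid'); save('w10.png',im[180:440,160:480])
P=out[0][1]; print(np.percentile(P[:,2],[5,50,95]))
E
```

```text
time: 17.4
tcp_pos: [0.4538, -0.1641, 0.1023]
tcp_rot: [0.0, 0.99, 0.143, 0.001]
contact_force: [-0.2, 0.2, -0.4]
gripper_width: 0.0419
grip_force: 30.4
tcp [ 0.4538 -0.1641  0.1023] yawx 16.4 t 17.4 j7 -0.92
case_large_mid 0.75 [286. 310.] 4924 z0.041 med [ 0.4576 -0.164   0.0384] rect 441.3 -169.5 84x47 a13
[0.03110256 0.03837361 0.04141379]
```

View pics/w10.png

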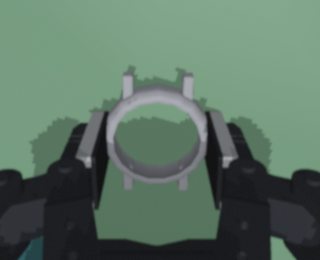

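The case hangs level. Carry it to the two-bay tray, turning so its lugs lie along the tray's long side.

```bash
python3 -m handwheel '[{"hand":0.6,"linear":[0,0.01,0.04],"turn":0},{"hand":0.6,"linear":[0,0.03,0.03],"turn":0.07},{"hand":0.6,"linear":[0,0.034,0.02],"turn":0.07},{"hand":0.6,"linear":[0,0.034,0.01],"turn":0.07},{"hand":0.6,"linear":[0,0.034,0],"turn":0.07},{"hand":0.6,"linear":[0,0.034,0],"turn":0.07},{"hand":0.6,"linear":[0,0.034,0],"turn":0.07},{"hand":0.6,"linear":[0,0.034,0],"turn":0.07}]'
python3 -m handwheel '[{"hand":0.6,"linear":[0,0.034,0],"turn":0.07},{"hand":0.6,"linear":[0,0.034,0],"turn":0.07},{"hand":0.6,"linear":[0,0.034,0],"turn":0.07},{"hand":0.6,"linear":[0,0.034,0],"turn":0.07},{"hand":0.6,"linear":[0,0.034,0],"turn":0.07},{"hand":0.6,"linear":[0,0.034,0],"turn":0.07},{"hand":0.6,"linear":[0,0,0],"turn":0},{"hand":0.6,"linear":[0,0,0],"turn":0}]'
python3 - <<'E'
from h import *
im,d,out=look('case_tray','w11.png')
m=out[0][0]['region']; P=out[0][1]; print(np.round(P.min(0),3),np.round(P.max(0),3))
im,d=get_image('top'); s=silhouettes('top','case_tray')
for q in s[:2]:
    P=pts('top',d,q['region']); P=P[P[:,2]<.015]; print(q['conf'],len(P),cv2.minAreaRect((P[:,:2]*1000).astype(np.float32)))
E
```

```text
time: 18.17
tcp_pos: [0.453, 0.0811, 0.2003]
tcp_rot: [-0.0, 0.862, 0.506, -0.0]
contact_force: [0.8, 0.2, -0.1]
gripper_width: 0.0417
grip_force: 30.8
time: 18.83
tcp_pos: [0.4528, 0.2847, 0.1999]
tcp_rot: [-0.0, 0.653, 0.757, -0.0]
contact_force: [0.4, -1.5, 0.3]
gripper_width: 0.0417
grip_force: 30.8
tcp [0.4528 0.2847 0.1999] yawx 98.5 t 18.8 j7 -0.69
case_tray 0.67 [ 94. 369.] 28995 z0.010 med [0.4744 0.3831 0.0034] rect 475.1 376.6 107x128 a7
[ 0.416  0.308 -0.001] [0.534 0.446 0.013]
0.62 34 ((515.34423828125, 322.9918518066406), (27.07428550720215, 8.032940864562988), 5.076010704040527)
```

View pics/w11.png

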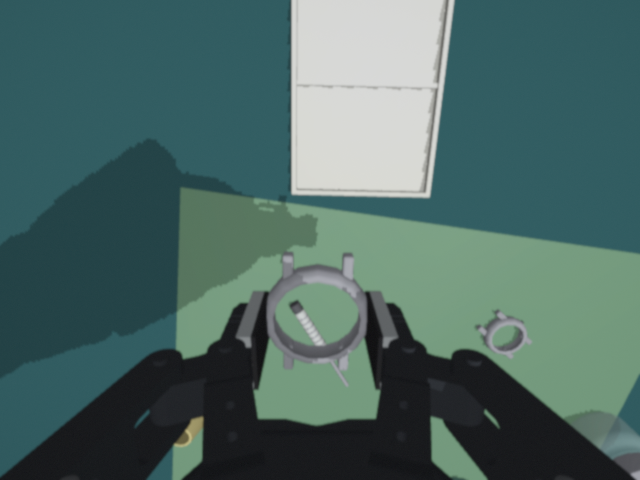

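The tray shows well: outer near corners at about (292, 195) and (430, 197), divider from (297, 85) to (438, 88). I'll convert these.

```bash
python3 - <<'E'
from h import *
for r,c in [(195,292),(197,430),(85,297),(88,438)]: print(np.round(at('wrist',r,c,.01),4))
A=at('wrist',195,292,.01)+at('wrist',197,430,.01); B=at('wrist',85,297,.01)+at('wrist',88,438,.01); A/=2;B/=2
e=(B-A)/np.linalg.norm(B-A); print('len',np.linalg.norm(B-A),'yaw y-axis',np.degrees(np.arctan2(e[1],e[0])),'bay-',B-e*.0375,'bay+',B+e*.0375, 'centre',B)
E
```

```text
[0.4317 0.3054 0.01  ]
[0.5336 0.3186 0.01  ]
[0.4259 0.3808 0.01  ]
[0.5208 0.3926 0.01  ]
len 0.0753376873736772 yaw y-axis 97.12881013284506 bay- [0.47799788 0.34951617 0.01      ] bay+ [0.46869034 0.42393639 0.01      ] centre [0.47334411 0.38672628 0.01      ]
```

```bash
python3 - <<'E'
from h import *
im,d,out=look('case_tray')
P=out[0][1]; P=P[(P[:,2]<.016)&(P[:,2]>-.004)]; r=cv2.minAreaRect((P[:,:2]*1000).astype(np.float32)); print(r)
H=P[(P[:,2]>.006)]
e=np.array([np.cos(np.radians(97.2)),np.sin(np.radians(97.2))]); f=np.array([e[1],-e[0]])
s=H[:,:2]@e; h,b=np.histogram(s,bins=np.arange(s.min(),s.max(),.002)); print('along e',[(round(x,3),n) for x,n in zip(b,h) if n>150])
t=P[:,:2]@f; print('across',np.percentile(t,[.5,99.5]), 'min s',(P[:,:2]@e).min())
E
```

```text
tcp [0.4536 0.2824 0.2005] yawx 98.2 t 19.0 j7 -0.69
case_tray 0.56 [ 93. 366.] 28513 z0.010 med [0.4735 0.3843 0.0034] rect 474.6 378.2 105x126 a7
((474.5766906738281, 378.1915283203125), (105.42932891845703, 125.54059600830078), 7.059964656829834)
along e [(np.float64(0.253), np.int64(317)), (np.float64(0.255), np.int64(377)), (np.float64(0.327), np.int64(281)), (np.float64(0.329), np.int64(488))]
across [0.46616916 0.56706808] min s 0.25294094926379446
```

The tray's near bay is at (0.476, 0.355) and the far bay at (0.4665, 0.429); wall spacing is 75 mm as specified and this agrees with the top camera.

```bash
python3 -m handwheel '[{"hand":0.6,"linear":[0.0115,0.0365,0],"turn":-0.01},{"hand":0.6,"linear":[0.011,0.036,0],"turn":0},{"hand":0.6,"linear":[0,0,-0.035],"turn":0},{"hand":0.6,"linear":[0,0,-0.035],"turn":0},{"hand":0.6,"linear":[0,0,-0.03],"turn":0},{"hand":0.6,"linear":[0,0,-0.015],"turn":0},{"hand":0.6,"linear":[0,0,-0.005],"turn":0},{"hand":0.6,"linear":[0,0,0],"turn":0}]'
python3 -m handwheel '[{"hand":0.6,"linear":[0,0,-0.001],"turn":0},{"hand":0.6,"linear":[0,0,0],"turn":0},{"hand":0.6,"linear":[0,0,0],"turn":0}]'
```

```text
time: 19.8
tcp_pos: [0.4758, 0.3555, 0.0799]
tcp_rot: [-0.0, 0.66, 0.751, -0.001]
contact_force: [0.0, -0.1, -1.2]
gripper_width: 0.0415
grip_force: 30.8
time: 20.05
tcp_pos: [0.4764, 0.3562, 0.0808]
tcp_rot: [0.0, 0.66, 0.751, 0.001]
contact_force: [-0.4, 0.8, -0.2]
gripper_width: 0.0418
grip_force: 30.8
```

```bash
python3 -m handwheel '[{"hand":0.6,"linear":[0,0,-0.0025],"turn":0},{"hand":0.6,"linear":[0,0,-0.0015],"turn":0},{"hand":0.6,"linear":[0,0,0],"turn":0},{"hand":0.6,"linear":[0,0,0],"turn":0}]'
python3 -m handwheel '[{"hand":0.6,"linear":[0,0,-0.001],"turn":0},{"hand":0.6,"linear":[0,0,0],"turn":0},{"hand":0.6,"linear":[0,0,0],"turn":0}]'
python3 -m handwheel '[{"hand":0.6,"linear":[0,0,-0.001],"turn":0},{"hand":0.6,"linear":[0,0,0],"turn":0},{"hand":0.6,"linear":[0,0,0],"turn":0}]'
```

```text
time: 20.38
tcp_pos: [0.4759, 0.356, 0.0757]
tcp_rot: [-0.0, 0.66, 0.751, -0.0]
contact_force: [-0.1, 0.0, -1.1]
gripper_width: 0.042
grip_force: 30.8
time: 20.63
tcp_pos: [0.476, 0.356, 0.0747]
tcp_rot: [-0.0, 0.66, 0.751, 0.0]
contact_force: [0.6, -0.1, -0.1]
gripper_width: 0.0417
grip_force: 30.9
time: 20.88
tcp_pos: [0.476, 0.356, 0.0744]
tcp_rot: [0.0, 0.66, 0.751, 0.0]
contact_force: [-2.6, -2.1, 15.5]
gripper_width: 0.0418
grip_force: 32.6
```

```bash
python3 -m handwheel '[{"hand":0.42,"linear":[0,0,0.0007],"turn":0},{"hand":0.42,"linear":[0,0,0],"turn":0},{"hand":0.42,"linear":[0,0,0],"turn":0},{"hand":0.42,"linear":[0,0,0],"turn":0},{"hand":0.42,"linear":[0,0,0.02],"turn":0},{"hand":0.42,"linear":[0,0,0.04],"turn":0},{"hand":0.42,"linear":[0,0,0.04],"turn":0},{"hand":0.42,"linear":[0,0,0.04],"turn":0}]'
python3 -m handwheel '[{"hand":0.35,"linear":[0.028,-0.03,0],"turn":0},{"hand":0.35,"linear":[0.028,-0.03,0],"turn":0},{"hand":0.35,"linear":[0.028,-0.03,0],"turn":0},{"hand":0.35,"linear":[0.028,-0.03,0],"turn":0},{"hand":0.35,"linear":[0.028,-0.03,0],"turn":0},{"hand":0.35,"linear":[0,0,0],"turn":0},{"hand":0.35,"linear":[0,0,0],"turn":0},{"hand":0.35,"linear":[0,0,0],"turn":0}]'
sed -i "s/^def at(cam,row,col,z):/def at(cam,row,col,z,m=None):/; s/^    m=camera_model(cam); T=np.array(m\['cam_to_world'\])\n    d/X/" h.py
python3 - <<'E'
s=open('h.py').read(); i=s.index('def at'); s=s[:i]+s[i:].replace("m=camera_model(cam); T","m=m or camera_model(cam); T",1); open('h.py','w').write(s)
c=open('case.py').read().replace("r,cc=","M=camera_model('wrist'); r,cc=").replace("at('wrist',a,b,z)","at('wrist',a,b,z,M)"); open('case.py','w').write(c)
E
python3 case.py case_small_mid w12.png 0.0045
```

```text
time: 21.55
tcp_pos: [0.4756, 0.3557, 0.2159]
tcp_rot: [-0.0, 0.66, 0.751, -0.0]
contact_force: [1.7, -0.2, 0.9]
gripper_width: 0.0497
grip_force: 0.0
time: 22.22
tcp_pos: [0.6156, 0.2064, 0.2141]
tcp_rot: [-0.0, 0.66, 0.751, -0.0]
contact_force: [-0.3, 0.7, 0.2]
gripper_width: 0.0557
grip_force: 0.0
tcp [0.6156 0.2064 0.2141] yawx 97.4 t 22.2 j7 -0.42
case_small_mid 0.87 [203. 336.] 1002 z0.010 med [0.6272 0.2158 0.0079] rect 628.1 214.3 36x45 a55
plane rect 627.9723510742188 213.7297821044922 36.12777328491211 45.17085647583008 52.90513610839844 mean [0.62735193 0.21425799]
pca axis deg 144.52676557831424 ratio 1.217526804620082
tip axis deg -29.397266686931133 extent along 0.04703357735710506 across 0.03652616776863393
ctr [0.62747889 0.21381827]
```

View pics/w12.png

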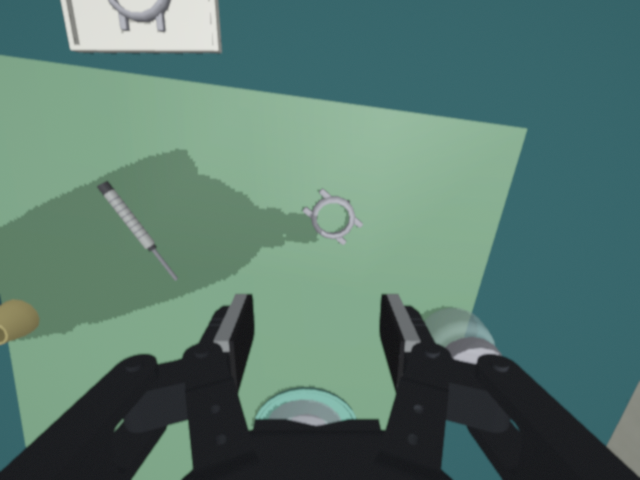

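The small case is at (332, 217), centre (0.628, 0.214), with the lug axis near 144°. The large case lies in its bay at top left (140, 10). Turn and descend.

```bash
python3 -m handwheel '[{"hand":0.35,"linear":[0.0125,0.0075,0],"turn":0.074},{"hand":0.35,"linear":[0,0,-0.02],"turn":0.074},{"hand":0.35,"linear":[0,0,-0.02],"turn":0.074},{"hand":0.35,"linear":[0,0,-0.02],"turn":0.074},{"hand":0.35,"linear":[0,0,-0.02],"turn":0.074},{"hand":0.35,"linear":[0,0,-0.02],"turn":0.074},{"hand":0.35,"linear":[0,0,0],"turn":0.074},{"hand":0.35,"linear":[0,0,0],"turn":0}]'
python3 -m handwheel '[{"hand":0.35,"linear":[0,0,0],"turn":0},{"hand":0.35,"linear":[0,0,0],"turn":0}]'
python3 case.py case_small_mid c13.png 0.0045
```

```text
time: 22.98
tcp_pos: [0.6276, 0.2142, 0.1134]
tcp_rot: [-0.001, 0.305, 0.952, -0.0]
contact_force: [0.5, 0.3, 0.1]
gripper_width: 0.0548
grip_force: 0.0
time: 23.15
tcp_pos: [0.6285, 0.2141, 0.1151]
tcp_rot: [0.0, 0.31, 0.951, 0.0]
contact_force: [0.2, 0.2, 0.0]
gripper_width: 0.0555
grip_force: 0.0
tcp [0.6285 0.2141 0.1151] yawx 143.8 t 23.1 j7 0.21
case_small_mid 0.95 [253. 315.] 2230 z0.010 med [0.6248 0.2132 0.0075] rect 628.5 211.6 37x48 a53
plane rect 627.6273803710938 212.67037963867188 37.16191101074219 47.0699462890625 53.8779296875 mean [0.62678645 0.21228259]
pca axis deg 147.8205263493694 ratio 1.2904811909930731
tip axis deg -29.236548026844577 extent along 0.0489398341388515 across 0.037004989500451946
ctr [0.6277462  0.21254061]
```

```bash
python3 -m handwheel '[{"hand":0.4,"linear":[-0.001,-0.0014,-0.02],"turn":0.016},{"hand":0.4,"linear":[0,0,-0.015],"turn":0},{"hand":0.4,"linear":[0,0,-0.005],"turn":0},{"hand":0.4,"linear":[0,0,-0.0023],"turn":0},{"hand":0.4,"linear":[0,0,0],"turn":0},{"hand":0.4,"linear":[0,0,0],"turn":0}]'
python3 -m handwheel '[{"hand":0.7,"linear":[0,0,0],"turn":0},{"hand":0.7,"linear":[0,0,0],"turn":0},{"hand":0.7,"linear":[0,0,0],"turn":0},{"hand":0.7,"linear":[0,0,0],"turn":0},{"hand":0.7,"linear":[0,0,0],"turn":0},{"hand":0.7,"linear":[0,0,0],"turn":0}]' 30
```

```text
time: 23.75
tcp_pos: [0.6276, 0.2123, 0.0726]
tcp_rot: [0.0, 0.297, 0.955, 0.0]
contact_force: [0.5, 0.6, -0.5]
gripper_width: 0.0513
grip_force: 0.0
time: 24.25
tcp_pos: [0.6277, 0.2121, 0.0728]
tcp_rot: [0.0, 0.297, 0.955, 0.0]
contact_force: [-1.7, -0.2, 5.5]
gripper_width: 0.031
grip_force: 29.4
```

```bash
python3 -m handwheel '[{"hand":0.7,"linear":[0,0,0.01],"turn":0},{"hand":0.7,"linear":[0,0,0.03],"turn":0},{"hand":0.7,"linear":[0,0,0.03],"turn":0},{"hand":0.7,"linear":[0,0,0],"turn":0}]'
python3 -m handwheel '[{"hand":0.7,"linear":[-0.023,0.031,0.02],"turn":-0.076},{"hand":0.7,"linear":[-0.023,0.031,0.01],"turn":-0.077},{"hand":0.7,"linear":[-0.023,0.031,0],"turn":-0.076},{"hand":0.7,"linear":[-0.023,0.031,0],"turn":-0.077},{"hand":0.7,"linear":[-0.023,0.031,0],"turn":-0.076},{"hand":0.7,"linear":[-0.023,0.031,0],"turn":-0.077},{"hand":0.7,"linear":[-0.023,0.031,0],"turn":-0.076},{"hand":0.7,"linear":[0,0,0],"turn":0}]'
python3 -m handwheel '[{"hand":0.7,"linear":[0,0,0],"turn":0},{"hand":0.7,"linear":[0,0,0],"turn":0}]'
python3 - <<'E'
from h import *
im,d,out=look('case_small_mid','w13.png')
P=out[0][1]; print(np.percentile(P[:,2],[5,50,95]))
E
```

```text
time: 24.58
tcp_pos: [0.6291, 0.2129, 0.1483]
tcp_rot: [0.003, 0.297, 0.955, 0.002]
contact_force: [0.6, 0.7, 0.9]
gripper_width: 0.031
grip_force: 29.9
time: 25.25
tcp_pos: [0.461, 0.4352, 0.1721]
tcp_rot: [-0.003, 0.66, 0.751, 0.001]
contact_force: [-1.2, 1.6, -0.2]
gripper_width: 0.0308
grip_force: 29.9
time: 25.42
tcp_pos: [0.4678, 0.4274, 0.1717]
tcp_rot: [0.0, 0.66, 0.751, 0.0]
contact_force: [0.6, -0.9, -0.3]
gripper_width: 0.0305
grip_force: 29.9
tcp [0.4678 0.4274 0.1717] yawx 97.4 t 25.4 j7 -0.81
case_small_mid 0.56 [288. 320.] 3056 z0.109 med [0.4677 0.4323 0.1061] rect 473.0 392.4 44x114 a8
[0.10061463 0.10606267 0.10855264]
```

View pics/w13.png

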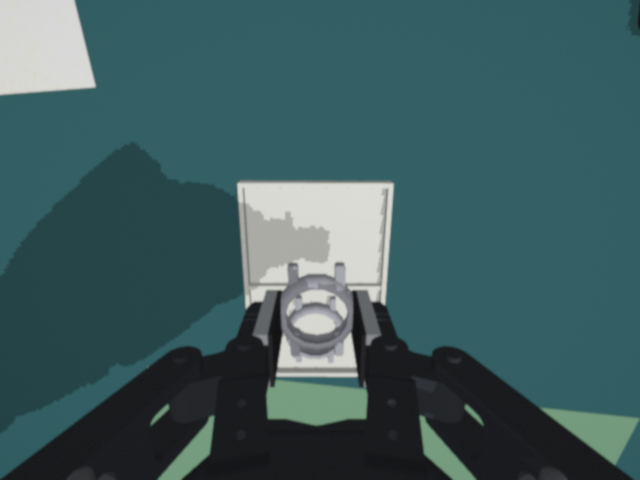

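The held case is level at (317, 305). The tray is square to the hand, with the far bay centred at col 316. I'll lower it.

```bash
python3 -m handwheel '[{"hand":0.7,"linear":[-0.001,0.001,-0.03],"turn":0},{"hand":0.7,"linear":[0,0,-0.03],"turn":0},{"hand":0.7,"linear":[0,0,-0.02],"turn":0},{"hand":0.7,"linear":[0,0,-0.008],"turn":0},{"hand":0.7,"linear":[0,0,-0.004],"turn":0},{"hand":0.7,"linear":[0,0,0],"turn":0},{"hand":0.7,"linear":[0,0,0],"turn":0}]'
python3 -m handwheel '[{"hand":0.7,"linear":[0,0,-0.001],"turn":0},{"hand":0.7,"linear":[0,0,-0.001],"turn":0},{"hand":0.7,"linear":[0,0,0],"turn":0},{"hand":0.7,"linear":[0,0,0],"turn":0}]'
```

```text
time: 26.1
tcp_pos: [0.467, 0.4288, 0.0804]
tcp_rot: [0.0, 0.661, 0.751, 0.001]
contact_force: [0.3, -0.1, -0.7]
gripper_width: 0.0305
grip_force: 29.9
time: 26.43
tcp_pos: [0.4665, 0.4289, 0.0775]
tcp_rot: [-0.0, 0.661, 0.751, 0.0]
contact_force: [-0.6, 0.0, -1.2]
gripper_width: 0.0307
grip_force: 29.9
```

```bash
python3 -m handwheel '[{"hand":0.7,"linear":[0,0,-0.001],"turn":0},{"hand":0.7,"linear":[0,0,0],"turn":0},{"hand":0.7,"linear":[0,0,0],"turn":0}]'
python3 -m handwheel '[{"hand":0.7,"linear":[0,0,-0.001],"turn":0},{"hand":0.7,"linear":[0,0,0],"turn":0},{"hand":0.7,"linear":[0,0,0],"turn":0}]'
```

```text
time: 26.68
tcp_pos: [0.4664, 0.4288, 0.0762]
tcp_rot: [-0.0, 0.661, 0.751, -0.0]
contact_force: [0.6, -0.0, -0.9]
gripper_width: 0.0306
grip_force: 29.9
time: 26.93
tcp_pos: [0.4664, 0.4289, 0.0758]
tcp_rot: [0.0, 0.661, 0.751, 0.0]
contact_force: [-2.1, -2.5, 10.5]
gripper_width: 0.0308
grip_force: 31.4
```

```bash
python3 -m handwheel '[{"hand":0.55,"linear":[0,0,0.0007],"turn":0},{"hand":0.55,"linear":[0,0,0],"turn":0},{"hand":0.55,"linear":[0,0,0],"turn":0},{"hand":0.55,"linear":[0,0,0],"turn":0},{"hand":0.55,"linear":[0,0,0.02],"turn":0},{"hand":0.55,"linear":[0,0,0.04],"turn":0},{"hand":0.55,"linear":[0,0,0.04],"turn":0},{"hand":0.55,"linear":[0,0,0.04],"turn":0}]'
python3 -m handwheel '[{"hand":0.55,"linear":[0,-0.033,0],"turn":0},{"hand":0.55,"linear":[0,-0.033,0],"turn":0},{"hand":0.55,"linear":[0,-0.033,0],"turn":0},{"hand":0.55,"linear":[0,-0.033,0],"turn":0},{"hand":0.55,"linear":[0,-0.033,0],"turn":0},{"hand":0.55,"linear":[0,-0.033,0],"turn":0},{"hand":0.55,"linear":[0,-0.033,0],"turn":0},{"hand":0.55,"linear":[0,0,0],"turn":0}]'
python3 -m handwheel '[{"hand":0.55,"linear":[0,0,0],"turn":0},{"hand":0.55,"linear":[0,0,0],"turn":0}]'
cat > drv.py <<'E'
from h import *; import sys
im,d,out=look('screwdriver_mid',sys.argv[1]); m=out[0][0]['region']; M=camera_model('wrist')
r,c=np.nonzero(m); P=np.array([at('wrist',a,b,.0045,M)[:2] for a,b in zip(r,c)])
l=cv2.fitLine((P*1000).astype(np.float32),cv2.DIST_HUBER,0,.01,.01).ravel(); u=l[:2]
c0=l[2:]/1000; s=(P-c0)@u; t=(P-c0)@[-u[1],u[0]]
wb=[np.ptp(t[(s>a)&(s<a+.01)]) if ((s>a)&(s<a+.01)).any() else 0 for a in (s.min(),s.max()-.01)]
print('axis',np.degrees(np.arctan2(u[1],u[0])),'len',np.ptp(s),'mid',c0+u*(s.min()+s.max())/2,'ends',c0+u*s.min(),c0+u*s.max(),'width at ends',wb)
E
python3 drv.py w14.png
```

```text
time: 27.6
tcp_pos: [0.4661, 0.4286, 0.2175]
tcp_rot: [-0.0, 0.661, 0.751, -0.0]
contact_force: [0.2, 0.7, 0.4]
gripper_width: 0.0383
grip_force: 0.0
time: 28.27
tcp_pos: [0.4668, 0.1916, 0.216]
tcp_rot: [0.001, 0.663, 0.749, -0.002]
contact_force: [0.1, -0.8, 0.6]
gripper_width: 0.0389
grip_force: 0.0
time: 28.43
tcp_pos: [0.4665, 0.1982, 0.216]
tcp_rot: [-0.0, 0.661, 0.751, 0.0]
contact_force: [-0.4, 1.0, 0.2]
gripper_width: 0.0386
grip_force: 0.0
tcp [0.4665 0.1982 0.216 ] yawx 97.3 t 28.4 j7 -0.58Traceback (most recent call last):
  File "drv.py", line 2, in <module>
    im,d,out=look('screwdriver_mid',sys.argv[1]); m=out[0][0]['region']; M=camera_model('wrist')
                                                    ~~~^^^
IndexError: list index out of range
```

View pics/w14.png

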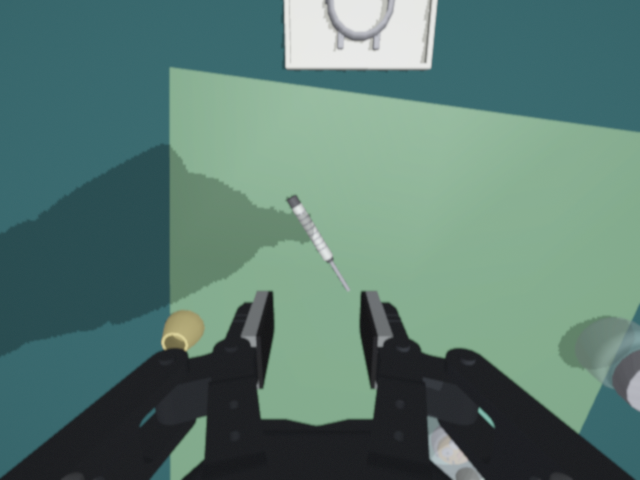

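The screwdriver runs from its handle end (293, 197) to its blade tip (348, 290); the network missed it this time. I've now viewed 15 pictures, one over the limit, so from here I'll work from numbers only.

```bash
python3 - <<'E'
from h import *
A=at('wrist',197,293,.0045);B=at('wrist',290,348,.0045);u=(B-A);L=np.linalg.norm(u);u/=L
print(A,B,'L',L,'axis',np.degrees(np.arctan2(u[1],u[0])),'mid',(A+B)/2)
E
python3 drv.py d15.png
```

```text
[0.4448881  0.21619295 0.0045    ] [0.5017686  0.13982599 0.0045    ] L 0.09522239104060158 axis -53.32010867092536 mid [0.47332835 0.17800947 0.0045    ]
tcp [0.4663 0.1988 0.2159] yawx 97.4 t 28.5 j7 -0.58
screwdriver_mid 0.66 [228. 313.] 901 z0.010 med [0.4625 0.192  0.0082] rect 471.3 178.1 11x95 a38
axis -52.283703 len 0.09614210315511665 mid [0.47190906 0.17843214] ends [0.44250149 0.21645873] [0.50131662 0.14040556] width at ends [np.float64(0.01032384423775479), np.float64(0.0022670150645278265)]
```

```bash
python3 -m handwheel '[{"hand":0.55,"linear":[0.006,-0.0205,0],"turn":0.066},{"hand":0.55,"linear":[0,0,-0.02],"turn":0.066},{"hand":0.55,"linear":[0,0,-0.03],"turn":0.066},{"hand":0.55,"linear":[0,0,-0.03],"turn":0.066},{"hand":0.55,"linear":[0,0,-0.02],"turn":0.066},{"hand":0.55,"linear":[0,0,0],"turn":0},{"hand":0.55,"linear":[0,0,0],"turn":0},{"hand":0.55,"linear":[0,0,0],"turn":0}]'
python3 drv.py d16.png
```

```text
time: 29.3
tcp_pos: [0.4727, 0.1777, 0.1171]
tcp_rot: [0.0, 0.447, 0.894, 0.0]
contact_force: [0.7, -0.3, 0.8]
gripper_width: 0.0385
grip_force: 0.0
tcp [0.4727 0.1777 0.1171] yawx 126.8 t 29.3 j7 -0.28
screwdriver_mid 0.55 [245. 320.] 2083 z0.010 med [0.4633 0.19   0.0085] rect 472.2 177.9 10x96 a37
axis -52.1514 len 0.09638366394009149 mid [0.47271832 0.17755897] ends [0.44314892 0.21561292] [0.50228772 0.13950502] width at ends [np.float64(0.008322686353371786), np.float64(0.003054721638027864)]
```

```bash
python3 -m handwheel '[{"hand":0.6,"linear":[0,0,-0.02],"turn":0.01},{"hand":0.6,"linear":[0,0,-0.015],"turn":0},{"hand":0.6,"linear":[0,0,-0.005],"turn":0},{"hand":0.6,"linear":[0,0,-0.003],"turn":0},{"hand":0.6,"linear":[0,0,0],"turn":0},{"hand":0.6,"linear":[0,0,0],"turn":0}]'
python3 -m handwheel '[{"hand":1,"linear":[0,0,0],"turn":0},{"hand":1,"linear":[0,0,0],"turn":0},{"hand":1,"linear":[0,0,0],"turn":0},{"hand":1,"linear":[0,0,0],"turn":0},{"hand":1,"linear":[0,0,0],"turn":0},{"hand":1,"linear":[0,0,0],"turn":0},{"hand":1,"linear":[0,0,0],"turn":0}]' 30
```

```text
time: 29.9
tcp_pos: [0.4727, 0.1774, 0.0737]
tcp_rot: [0.0, 0.439, 0.898, 0.0]
contact_force: [-0.1, -0.3, 1.0]
gripper_width: 0.0345
grip_force: 0.0
time: 30.48
tcp_pos: [0.4726, 0.1773, 0.0735]
tcp_rot: [0.0, 0.439, 0.898, 0.0]
contact_force: [-0.6, 0.1, 9.2]
gripper_width: 0.0079
grip_force: 32.8
```

```bash
python3 -m handwheel '[{"hand":1,"linear":[0,0,0.01],"turn":0},{"hand":1,"linear":[0,0,0.03],"turn":0},{"hand":1,"linear":[0,-0.02,0.03],"turn":0},{"hand":1,"linear":[0,-0.034,0.02],"turn":0},{"hand":1,"linear":[0,-0.034,0],"turn":0},{"hand":1,"linear":[0,-0.034,0],"turn":0},{"hand":1,"linear":[0,-0.034,0],"turn":0},{"hand":1,"linear":[0,-0.034,0],"turn":0}]'
python3 - <<'E'
from h import *
im,d,out=look('screwdriver_mid'); P=out[0][1]; print(np.percentile(P[:,2],[5,25,50,75,95]))
E
python3 -m handwheel '[{"hand":1,"linear":[0,-0.034,0],"turn":-0.032},{"hand":1,"linear":[0,-0.034,0],"turn":-0.032},{"hand":1,"linear":[0,-0.034,0],"turn":-0.032},{"hand":1,"linear":[0,-0.034,0],"turn":-0.032},{"hand":1,"linear":[0,-0.034,0],"turn":-0.032},{"hand":1,"linear":[0,-0.034,0],"turn":-0.032},{"hand":1,"linear":[0,-0.034,0],"turn":-0.032},{"hand":1,"linear":[0,-0.034,0],"turn":-0.032}]'
python3 -m handwheel '[{"hand":1,"linear":[-0.004,-0.034,0],"turn":0},{"hand":1,"linear":[-0.004,-0.02,0],"turn":0},{"hand":1,"linear":[0,0,0],"turn":0},{"hand":1,"linear":[0,0,0],"turn":0},{"hand":1,"linear":[0,0,0],"turn":0}]'
python3 - <<'E'
from h import *
for n in ('tool_tray','screwdriver_mid'):
    im,d,out=look(n)
    if out: print(np.percentile(out[0][1][:,2],[5,50,95]))
im,d,out=look('tool_tray',cam='top')
E
```

```text
time: 31.15
tcp_pos: [0.4721, -0.0144, 0.1638]
tcp_rot: [0.0, 0.439, 0.899, -0.0]
contact_force: [0.7, 0.3, -0.1]
gripper_width: 0.008
grip_force: 31.7
tcp [ 0.4721 -0.0144  0.1638] yawx 127.9 t 31.1 j7 0.02
screwdriver_mid 0.75 [274. 320.] 3267 z0.100 med [ 0.46   -0.0037  0.0982] rect 482.3 -33.0 9x133 a37
[0.09519628 0.09702719 0.09816661 0.09889969 0.09970086]
time: 31.92
tcp_pos: [0.4722, -0.2862, 0.1638]
tcp_rot: [0.0, 0.611, 0.792, 0.0]
contact_force: [0.3, 0.1, -0.3]
gripper_width: 0.0077
grip_force: 31.7
time: 32.33
tcp_pos: [0.4648, -0.3377, 0.1634]
tcp_rot: [-0.0, 0.609, 0.793, 0.0]
contact_force: [0.8, -0.7, -0.3]
gripper_width: 0.0073
grip_force: 31.7
tcp [ 0.4648 -0.3377  0.1634] yawx 104.9 t 32.3 j7 0.38
tool_tray 0.66 [242. 289.] 10451 z0.010 med [ 0.4488 -0.34    0.0032] rect 465.4 -371.7 70x148 a15
[0.00204032 0.00324233 0.0103405 ]
tcp [ 0.4649 -0.3375  0.1633] yawx 105.0 t 32.4 j7 0.38
screwdriver_mid 0.8 [273. 316.] 3354 z0.099 med [ 0.4601 -0.3202  0.0978] rect 475.1 -378.4 16x181 a14
[0.09441064 0.09777461 0.09936195]
tcp [ 0.4648 -0.3379  0.1632] yawx 105.0 t 32.5 j7 0.38
tool_tray 0.92 [278. 443.] 718 z0.012 med [ 0.4505 -0.331   0.0034] rect 454.7 -332.1 71x84 a15
```

```bash
python3 -m handwheel '[{"hand":1,"linear":[0,-0.034,0],"turn":0},{"hand":1,"linear":[0,0,-0.03],"turn":0},{"hand":1,"linear":[0,0,-0.03],"turn":0},{"hand":1,"linear":[0,0,-0.015],"turn":0},{"hand":1,"linear":[0,0,-0.006],"turn":0},{"hand":1,"linear":[0,0,0],"turn":0},{"hand":1,"linear":[0,0,0],"turn":0}]'
python3 -m handwheel '[{"hand":1,"linear":[0,0,-0.002],"turn":0},{"hand":1,"linear":[0,0,-0.0015],"turn":0},{"hand":1,"linear":[0,0,0],"turn":0},{"hand":1,"linear":[0,0,0],"turn":0}]'
```

```text
time: 33.22
tcp_pos: [0.4648, -0.3727, 0.0827]
tcp_rot: [0.0, 0.61, 0.793, 0.0]
contact_force: [-0.0, 0.1, 0.1]
gripper_width: 0.0078
grip_force: 31.7
time: 33.55
tcp_pos: [0.4645, -0.3728, 0.0788]
tcp_rot: [0.0, 0.61, 0.793, -0.0]
contact_force: [-0.4, -0.7, -0.1]
gripper_width: 0.0079
grip_force: 31.7
```

```bash
python3 -m handwheel '[{"hand":1,"linear":[0,0,-0.0015],"turn":0},{"hand":1,"linear":[0,0,0],"turn":0},{"hand":1,"linear":[0,0,0],"turn":0}]'
python3 -m handwheel '[{"hand":1,"linear":[0,0,-0.001],"turn":0},{"hand":1,"linear":[0,0,0],"turn":0},{"hand":1,"linear":[0,0,0],"turn":0}]'
```

```text
time: 33.8
tcp_pos: [0.4644, -0.3727, 0.0769]
tcp_rot: [-0.0, 0.61, 0.793, -0.0]
contact_force: [-0.4, 0.9, 0.0]
gripper_width: 0.0078
grip_force: 31.7
time: 34.05
tcp_pos: [0.4645, -0.3727, 0.0766]
tcp_rot: [0.0, 0.61, 0.793, -0.0]
contact_force: [-4.3, 1.6, 14.1]
gripper_width: 0.008
grip_force: 33.3
```

```bash
python3 -m handwheel '[{"hand":0.75,"linear":[0,0,0.0007],"turn":0},{"hand":0.75,"linear":[0,0,0],"turn":0},{"hand":0.75,"linear":[0,0,0],"turn":0},{"hand":0.75,"linear":[0,0,0],"turn":0},{"hand":0.75,"linear":[0,0,0.02],"turn":0},{"hand":0.75,"linear":[0,0,0.04],"turn":0},{"hand":0.75,"linear":[0,0,0.04],"turn":0},{"hand":0.75,"linear":[0,0,0.04],"turn":0}]'
python3 -m handwheel '[{"hand":0.5,"linear":[-0.02,-0.03,0.03],"turn":0},{"hand":0.5,"linear":[-0.02,-0.03,0.03],"turn":0},{"hand":0.5,"linear":[-0.02,-0.03,0.01],"turn":0},{"hand":0.5,"linear":[-0.02,-0.03,0],"turn":0},{"hand":0.5,"linear":[-0.02,-0.03,0],"turn":0},{"hand":0.5,"linear":[0,0,0],"turn":0},{"hand":0.5,"linear":[0,0,0],"turn":0},{"hand":0.5,"linear":[0,0,0],"turn":0}]'
python3 - <<'E'
from h import *
look('screwdriver_mid'); look('tool_tray')
for n in 'screwdriver_mid case_large_mid case_small_mid dome_knob movement_mid jar loupe'.split(): look(n,cam='top')
E
```

```text
time: 34.72
tcp_pos: [0.4641, -0.3724, 0.2182]
tcp_rot: [-0.0, 0.609, 0.793, 0.0]
contact_force: [0.5, -0.2, -0.4]
gripper_width: 0.0218
grip_force: 0.0
time: 35.38
tcp_pos: [0.3691, -0.5156, 0.2797]
tcp_rot: [-0.0, 0.609, 0.793, 0.0]
contact_force: [0.4, 0.6, -0.3]
gripper_width: 0.0424
grip_force: 0.0
tcp [ 0.3691 -0.5156  0.2797] yawx 104.9 t 35.4 j7 0.83
screwdriver_mid 0.71 [ 60. 467.] 1013 z0.013 med [ 0.4599 -0.3592  0.0112] rect 465.4 -371.2 12x95 a15
tcp [ 0.3696 -0.5152  0.2799] yawx 105.0 t 35.5 j7 0.83
tool_tray 0.87 [ 82. 466.] 12371 z0.010 med [ 0.4686 -0.374   0.0034] rect 469.0 -377.2 76x134 a15
tcp [ 0.3695 -0.5154  0.28  ] yawx 105.0 t 35.6 j7 0.83
tcp [ 0.3693 -0.5156  0.28  ] yawx 104.9 t 35.7 j7 0.83
case_large_mid 0.47 [275. 166.] 125 z0.018 med [0.4706 0.3469 0.0124] rect 474.2 356.4 43x48 a10
tcp [ 0.3691 -0.5158  0.2799] yawx 104.9 t 35.8 j7 0.83
case_small_mid 0.63 [276. 135.] 97 z0.015 med [0.468  0.4197 0.0109] rect 467.4 428.8 30x38 a2
tcp [ 0.369  -0.5159  0.2799] yawx 104.9 t 35.9 j7 0.83
dome_knob 0.69 [209. 313.] 815 z0.057 med [ 0.626  -0.0122  0.0376] rect 629.3 -13.7 76x76 a2
tcp [ 0.3689 -0.516   0.2799] yawx 104.9 t 36.0 j7 0.83
movement_mid 0.44 [321. 275.] 161 z0.029 med [0.3597 0.0816 0.0145] rect 359.6 82.4 31x31 a87
movement_mid 0.4 [220. 321.] 671 z0.010 med [ 0.6306 -0.0119  0.0051] rect 631.6 -12.7 104x106 a89
tcp [ 0.3689 -0.516   0.2799] yawx 104.9 t 36.1 j7 0.83
jar 0.61 [156. 256.] 552 z0.061 med [0.7438 0.1118 0.0567] rect 759.0 114.1 77x58 a4
tcp [ 0.3688 -0.516   0.2799] yawx 104.9 t 36.2 j7 0.83
loupe 0.59 [321. 274.] 173 z0.029 med [0.3604 0.0817 0.0124] rect 360.3 81.9 34x34 a87
```

All items measure in place: cases at (0.474, 0.356) and (0.467, 0.429), the dome's knob height right and centred on the base, the screwdriver flat at (0.465, -0.371), and the jar and loupe unmoved. I'll hand in.

```bash
python3 -c "from bench import workorder; print(workorder.finish_job())"
```

```text
the job is handed in; nothing more can be done
None
```

I handed the job in at about 36 s: the movement is under the dome on the green base, one watch case lies in each bay, and the screwdriver is flat in its tray. The jar and loupe were left where they stood, but I viewed 15 pictures, one over your limit of 14.

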